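Pin the wheel on a stock truck

TASK

The stock truck lies upside down on the bench with a wheel on each end of its axle, and the wheel on the robot's right is not yet secured. Take the linchpin from the wooden block, put it down through the cross hole in that axle end until its head sits fully home, feeling for the hole and never forcing it, then swing its sprung ring over the end of the axle so that it snaps shut around the pin's point. Leave the other things on the bench where they are.

Things in the scene. Friction and masses are not known exactly. Their poses are not given: they have to be found in the camera images.
- truck: Platform stock truck lying fixed, upside down: plywood deck 700 x 460 x 18 mm flat on the bench, blue frame, two black wheels on a cross axle at the robot's end, castors far off. Origin on the bench plumb under point hole_span. z up; -y runs along the axle off its unsecured end; +y to the other wheel (already pinned); +x to the castors. Deck edge at y -20 mm.
- hole_span (a point): Middle, on the axle's flat top (z 111 mm), of the span in which the open hole may lie. Axes as the truck. Axle end square, 22 x 22 mm; vertical through hole 11.1 mm wide, countersunk 0.8 mm. The axle is loose lengthwise: hole centre anywhere from y -16 to +16 mm here, x 0; not measured. Flat top runs 14 mm, axle end 18 mm beyond the hole. A sideways push over 12 N shifts the axle.
- axle_washer (a point): Outer face of the washer (40 mm wide) beside the unsecured wheel, on the axle's centre line, 35 mm along y from hole_span, z 100 mm. Behind it the hub, 36 mm wide, and from 14 mm further in the black tyre, 125 mm across and 32 mm thick, so its top stands 162 mm above the bench.
- linchpin: Brass linchpin, 70 g, upright in the block's end hole, head resting on the block. Origin on its axis at the head's underside (the face that seats on the axle), z up. Shank 10 mm thick, 36 mm long below the origin, the last 3 mm tapering to 8.2 mm. Head: collar 18 mm wide, 4 mm high, then a grip 12 mm (x) by 16 mm (y) up to z 40 mm. The ring points to +x, a spring block is on the -x side.
- pin_head (a point): Where to grip the linchpin's head, 29 mm above its origin; grip across y (16 mm), fingers not lower than 18 mm above the origin, clear of the ring. To lock, the pin's +x must point off the free axle end (the truck's -y).
- ring (a joint): Hinge of the steel wire ring, 8 mm above the pin's origin, rad: 0 open (towards the pin's +x, 10 degrees above level), 1.75 shut (straight down, its loop around the pin's point). Over-centre spring: stays open by itself, resists with up to about 4 N at its end when swung down, eases past the middle (0.875) and from about 1.1 snaps shut by itself. 43 mm wide; clears the axle by 6 mm.
- ring_end (a point): Middle of the ring's outer bar (4.4 mm wire), 47.5 mm from the ring's hinge.
- pin_block: Drilled hardwood block, 70 x 150 x 48 mm, fixed. Origin under its centre; top at z = 48 mm. Holes 13.5 mm wide, 44 mm deep, at y = +43 (linchpin), -12 and -50 mm (clevis pins).
- clevis_a: Plain headed steel clevis pin in the block's middle hole, head 17 mm wide and 12 mm high; leave alone. Origin under the head.
- clevis_b: Plain headed steel clevis pin in the block's other end hole, head 17 mm wide and 16 mm high; leave alone. Origin under the head.
- spare_wheel: Spare black wheel, 125 mm across, 54 mm high, lying flat; leave alone. Origin under its centre.
- spanner: Steel spanner lying on the truck's underside; leave alone. Origin under its middle.
- tape_roll: Roll of brown packing tape, 104 mm across, 48 mm high, lying flat; leave alone. Origin under its centre.
Mind the look-alikes: they are no part of the job. Leave any black, blue or purple look-alike of the linchpin alone.

How it is judged (in metres and radians):
On the way, in this order (a step that is already met when the one before it is completed fails the run):
1. the linchpin's head sits home on the axle, its ring still open (z of linchpin in the frame of truck between 0.108 and 0.1135 m and x of linchpin in the frame of truck between -0.004 and 0.004 m and y of linchpin in the frame of truck between -0.021 and 0.021 m and angle between linchpin's own z axis and vertical below 0.1 rad and value of joint ring below 0.5 rad), for 0.2 s.
2. the ring is snapped shut with the pin home (z of linchpin in the frame of truck between 0.108 and 0.1135 m and x of linchpin in the frame of truck between -0.004 and 0.004 m and y of linchpin in the frame of truck between -0.021 and 0.021 m and angle between linchpin's own z axis and vertical below 0.1 rad and value of joint ring above 1.6 rad), for 0.2 s.
At the end, for the whole second after the job is handed in: The linchpin stands upright (within 0.1 rad) in the free axle end's hole, the underside of its head within 2.5 mm of the axle's flat top, its ring shut to within 0.15 rad around the pin's point, at rest and let go (all of step 2 and linear speed of linchpin below 0.02 m/s); the robot touches nothing.
It fails at once if the linchpin is forced: pressed on the truck or its axle with more than 60 N (contact force between linchpin and truck above 60 N).
It fails at once if a bystander is moved by more than 30 mm (distance of any of clevis_a, clevis_b, spare_wheel, spanner, tape_roll from where it was at the start of the episode above 0.03 m).
It also fails if it takes over 67 s, if anything falls off the work surface, if the arm or the gripper's body presses on something with over 40 N, if the wrist force passes 120 N, or if a joint passes its speed limit or range.

ROBOT

A 6-joint arm with a two-finger parallel gripper is mounted at the origin on the work surface. World frame = base frame: x ahead of the robot, y to its left, z up, the work surface at z = 0. Lengths are in mm, angles in rad, forces in N, time in s.
With the tool pointing down it reaches from about 275 to 1000 mm from the base axis. Payload 8.4 kg.
Tool frame: the origin (TCP) lies between the finger pads; the fingertips stand 22 mm ahead of it and the grasp point (between the pads) lies 3 mm ahead of it; z points along the fingers, y is the line along which they close (so a half turn about z gives the same grasp; the last joint's range is limited). The gripper opens to 85 mm and grips with 20 to 120 N. Pads are 22 mm wide; open, the fingers measure 114 mm over their backs; the gripper's body (76 mm by 85 mm) begins 54 mm behind the grasp point. The pads swing forward as they close: fully open they stand 13 mm farther back than shut.
Start: joints at [1.175, 0.353, 1.633, -0, 1.155, -0.002], TCP at [239.812, 577.164, 253.281] pointing down, gripper open.
Joint ranges: [-2.63, 2.63], [-0.92, 2.1], [0.06, 2.66], [-1.3, 4.44], [0, 2.69], [-3.02, 3.02]. Speed limits (rad/s): [2.22, 2.22, 2.79, 3.14, 3.14, 3.14].

INTERFACE

Orientations are given as [roll, pitch, yaw] about the fixed x, y, z axes, in that order (R = Rz(yaw) Ry(pitch) Rx(roll)).
In Python, from rig import r, grab_frame gives the robot as it stands.
- The arm moves only by the shell command python3 -m inch 'ROWS' [FORCE]. ROWS is JSON, a list of rows, each a list of 7 numbers: the turn, a rotation vector about the tool's x, y, z as a fraction of full scale, then the shift along the tool's x, y, z as a fraction of full scale, then the closure, from 0 (fully open) to 1 (shut). In form: [[rx, ry, rz, dx, dy, dz, fingers], ...]. A call has 1 to 8 rows; each row shifts and turns the commanded pose from where the row before left it, along the tool's axes as they then stand; what a row does not reach is not made up. Full scale, the value 1, is 2.5 cm for a shift and pi rad for a turn. A row lasts 1/12 s, in which the tool goes at most 41.7 mm and 7.16 degrees, less where a joint would pass 70% of its speed; a pose out of reach is approached as far as the arm can. A call with a number of a shift or a turn outside -1 to 1 is refused whole. A call with a gripper value outside its range is refused whole. The fingers move at their own pace and stop on an object; FORCE is the grip in N (left out, the last holds). Time passes only in rows, so rows that do not move let the fingers close. It gives the time, the measured TCP pose, the force, the opening and the grip force at its end, in the units of the state.
- r.sense(): the state, without advancing time (a new reading comes with each control period).
- grab_frame(name): name is "scene" or "top"; returns a dict with "pixels" (480x640x3 uint8, red, green, blue), "z_map" (480x640 float32, mm along the optical axis (not along the pixel's ray), 0 where there is no reading), "vertical_fov" (degrees; the focal length in pixels is half the picture's height over the tangent of half this angle, whatever the lens; pixels are square), "cx", "cy" (the principal point, pixels), "dist" ([k1, k2, p1, p2, k3] as OpenCV has them; the pictures are not rectified), "cam_to_world" (4x4, takes a point from camera to world coordinates). Camera axes: x right, y down, z forward; pixel columns grow to the right and rows downward; lengths in mm; the calibration is good to about 2 mm. A picture is of the moment at which its call begins.
- r.sign_off(): hands the job in; it is judged then, once.
The state is a dict: "clock": time; "qpos": joint angles; "qvel": joint speeds; "joint_efforts": joint torques, N m; "eef_pos": TCP position; "tcp_rot": TCP orientation; "contact_force": force on the tool from outside, world axes, zero at the start; "wrist_torque": the same for the moment, N m; "opening": opening from 0.0 (shut) to 1.0 (fully open); "grasp_force": force on a finger pad.
Only numpy, scipy, OpenCV 4.12 (cv2) and the standard library are available. Lean on these libraries where they do the work, as an engineer would, in place of code of your own. Each camera call takes 0.05 s, during which the arm holds its last target. There are 200 camera calls.

## Working session

There is one attempt and no reset: what is moved stays moved. The work goes in short steps, Python scripts to look and compute and a shell command to move; the robot and the scene stay as the last step left them, time stands still between calls to the robot, and variables do not carry over. Pictures are saved under pics/ and viewed, at most 10 in all, crops included, and the job is handed in when it is done.

```bash
ls; mkdir -p pics; cat > h.py <<'E'
import numpy as np, cv2, pickle
from rig import r, grab_frame
def K(f):
    F=240/np.tan(np.radians(f["vertical_fov"])/2); return np.array([[F,0,f["cx"]],[0,F,f["cy"]],[0,0,1.]])
def grab(n):
    f=grab_frame(n); pickle.dump(f,open(n+'.pkl','wb')); return f
def load(n): return pickle.load(open(n+'.pkl','rb'))
def ray(f,u,v):
    p=cv2.undistortPoints(np.array([[[u,v]]],float),K(f),np.array(f["dist"],float))[0,0]
    return np.array([p[0],p[1],1.])
def at(f,u,v,z=None):
    "world point of pixel: by depth, or on plane of height z"
    T=np.array(f["cam_to_world"]); d=T[:3,:3]@ray(f,u,v); o=T[:3,3]
    s=f["z_map"][int(round(v)),int(round(u))] if z is None else (z-o[2])/d[2]
    return o+s*d
def cloud(f):
    v,u=np.mgrid[:480,:640]; p=cv2.undistortPoints(np.stack([u,v],-1).reshape(-1,1,2).astype(float),K(f),np.array(f["dist"],float))[:,0]
    d=np.c_[p,np.ones(len(p))]; T=np.array(f["cam_to_world"])
    P=(d*f["z_map"].reshape(-1,1))@T[:3,:3].T+T[:3,3]; P[f["z_map"].ravel()<=0]=np.nan
    return P.reshape(480,640,3)
def proj(f,P):
    T=np.linalg.inv(np.array(f["cam_to_world"])); 
    return cv2.projectPoints(np.atleast_2d(P).astype(float),cv2.Rodrigues(T[:3,:3])[0],T[:3,3],K(f),np.array(f["dist"],float))[0][:,0]
def save(n,img): cv2.imwrite('pics/'+n+'.png',cv2.cvtColor(img,cv2.COLOR_RGB2BGR))
def crop(f,n,u0,v0,u1,v1,k): save(n,cv2.resize(f["pixels"][v0:v1,u0:u1],None,fx=k,fy=k,interpolation=cv2.INTER_CUBIC))
E
python3 - <<'E'
from h import *
for n in("scene","top"):
    f=grab(n); save(n+'0',f["pixels"]); print(n,f["vertical_fov"],np.round(f["cam_to_world"],3).tolist(),f["dist"])
print(r.sense())
E
```

```text
pics
scene 56.364881340219 [[0.215, 0.705, -0.676, 1153.1], [0.977, -0.147, 0.157, -224.887], [0.011, -0.694, -0.72, 761.881], [0.0, 0.0, 0.0, 1.0]] [-0.08126803  0.          0.          0.          0.        ]
top 43.78030852850958 [[0.028, -0.994, 0.106, 411.138], [-1.0, -0.028, 0.005, -80.012], [-0.002, -0.106, -0.994, 1198.699], [0.0, 0.0, 0.0, 1.0]] [-0.0660143  0.         0.         0.         0.       ]
{'clock': 0.1, 'qpos': array([ 1.17455118e+00,  3.53563773e-01,  1.63404431e+00, -1.22877306e-05,
        1.15520286e+00, -2.39326256e-03]), 'qvel': array([-4.70632331e-05,  1.18543901e-04, -2.14156450e-03,  7.95248376e-04,
        8.18476015e-04, -1.26922885e-03]), 'joint_efforts': array([ 4.15951999e-04, -6.06362343e+01, -3.42824686e+01,  2.39708584e-05,
        3.98026066e-03, -1.02701497e-05]), 'eef_pos': array([239.69099496, 576.78770305, 252.65279177]), 'tcp_rot': array([-3.14037434e+00,  8.31999390e-06,  2.74774574e+00]), 'contact_force': array([ 0.16807833, -0.97314173,  0.37085237]), 'wrist_torque': array([0.03541991, 0.03551993, 0.02381423]), 'grasp_force': 0.0, 'opening': 1.0033224648489365}
```

View pics/top0.png

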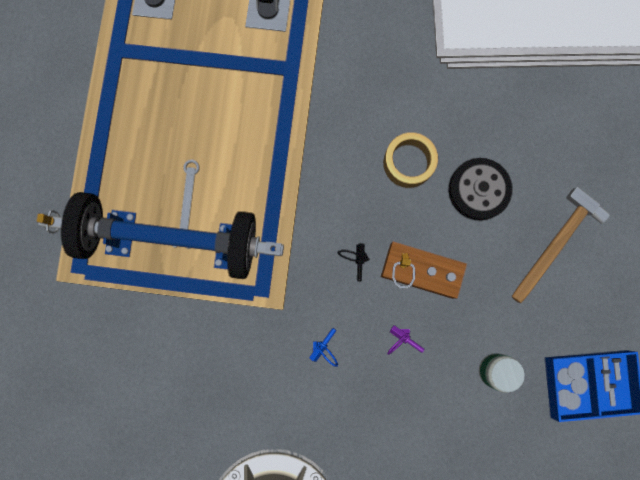

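View pics/scene0.png

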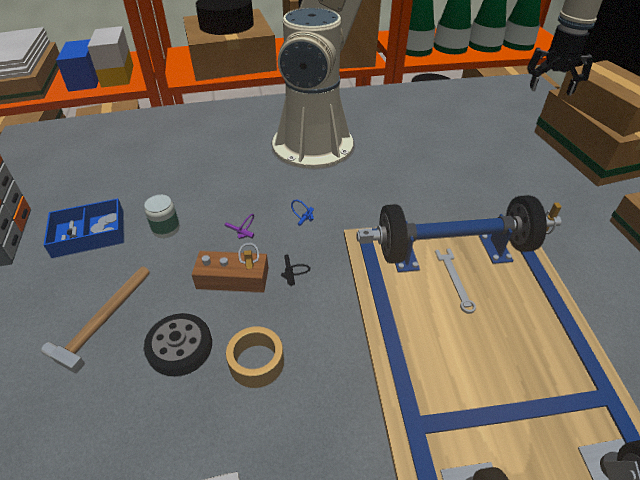

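Top view: the brass pin stands in the block at (405,260) with its ring towards the robot (405,275). The look-alikes are black (360,262), blue (325,348) and purple (405,340), all lying on the bench. Only the brass one in the block's end hole fits the description. The free axle end is at (272,248). I'll confirm with one enlarged crop of each view.

```bash
python3 - <<'E'
from h import *
f=load("top"); a=cv2.resize(f["pixels"][225:305,375:475],None,fx=4,fy=4,interpolation=cv2.INTER_CUBIC)
b=cv2.resize(f["pixels"][208:288,220:300],None,fx=4,fy=4,interpolation=cv2.INTER_CUBIC)
g=load("scene"); c=cv2.resize(g["pixels"][232:302,185:285],None,fx=4,fy=4,interpolation=cv2.INTER_CUBIC)
d=cv2.resize(g["pixels"][200:270,345:425],None,fx=4,fy=4,interpolation=cv2.INTER_CUBIC)
save('crop1',np.vstack([np.hstack([a,b]),np.hstack([c,d])]))
C=cloud(f); 
for n,u,v in [("block",395,270),("clev",432,271),("head",405,259),("axle",270,249),("axle",278,249),("deck",255,200)]: print(n,C[v,u].round(1))
# block top corners by color/height
m=(abs(C[...,2]-48)<6); m[:, :375]=0; m[:,475:]=0; m[:235]=0; m[305:]=0
P=C[m][:,:2]; print(len(P), cv2.minAreaRect(P.astype(np.float32)), P.mean(0))
# axle flat top
m=(abs(C[...,2]-111)<5); m[:, :252]=0; m[:,290:]=0; m[:235]=0; m[262:]=0
P=C[m]; print(len(P), cv2.minAreaRect(P[:,:2].astype(np.float32)), P.mean(0),P.std(0))
E
```

```text
block [ 486.5 -220.3   51. ]
clev [ 485.9 -290.1   60.2]
head [ 505.2 -234.2   87.7]
axle [515.7  17.4  99.1]
axle [514.7   1.5 113.9]
deck [621.1  58.3  19.3]
2471 ((489.86004638671875, -278.5628356933594), (151.9564971923828, 70.88459777832031), 74.9454574584961) [ 489.51341295 -279.51939351]
306 ((520.7069091796875, 22.276870727539062), (36.94905471801758, 55.37211227416992), 2.5648245811462402) [517.85481488  21.72900156 110.83829062] [ 8.10778945 16.0739658   2.29789527]
```

View pics/crop1.png

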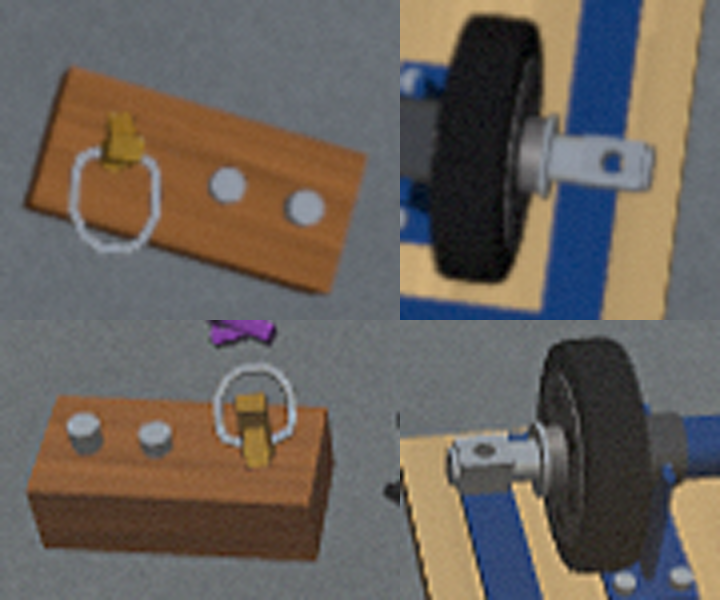

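The top crop shows the brass pin's head at px (405.7,262) and its ring end at about (404.5,287). The two plain clevis pins stand to its right. The axle's open hole is at top px (273.0,248.2) and scene px (366.2,232.5). The brass pin in the block is the one to take.

```bash
python3 - <<'E'
from h import *
f=load("top"); g=load("scene")
print("hole top",at(f,273.0,248.2,111).round(1),"scene",at(g,366.2,232.5,111).round(1))
def tri(pf,pg):
    A=[];b=[]
    for F,p in((f,pf),(g,pg)):
        T=np.array(F["cam_to_world"]);d=T[:3,:3]@ray(F,*p);d/=np.linalg.norm(d);M=np.eye(3)-np.outer(d,d);A.append(M);b.append(M@T[:3,3])
    return np.linalg.lstsq(np.vstack(A),np.hstack(b),rcond=None)[0]
print("tri hole",tri((273.0,248.2),(366.2,232.5)).round(1))
for n,F in(("top",f),("scene",g)):
    C=cloud(F); hsv=cv2.cvtColor(F["pixels"],cv2.COLOR_RGB2HSV)
    box=np.zeros((480,640),bool)
    if n=="top": box[245:300,380:425]=1
    else: box[235:275,235:275]=1
    br=box&(hsv[...,0]>18)&(hsv[...,0]<32)&(hsv[...,1]>140)
    hi=br&(abs(C[...,2]-88)<3)
    P=C[hi]; print(n,br.sum(),hi.sum(),P.mean(0).round(1),P.min(0).round(1),P.max(0).round(1))
    v,u=np.nonzero(hi); print(" px",u.mean(),v.mean(), "on z88",at(F,u.mean(),v.mean(),88).round(1))
    ri=box&(hsv[...,1]<60)&(hsv[...,2]>120)&(C[...,2]>50)
    P=C[ri]; v,u=np.nonzero(ri); print(" ring",ri.sum(),P.mean(0).round(1))
    Q=np.array([at(F,a,b,60) for a,b in zip(u,v)])[:,:2]; print(" ring z60 hull",Q.mean(0).round(1),cv2.minAreaRect(Q.astype(np.float32)))
# axle dir from the two ends of the blue axle: points z>100
C=cloud(f); hsv=cv2.cvtColor(f["pixels"],cv2.COLOR_RGB2HSV)
m=(C[...,2]>85)&(C[...,2]<130)&(hsv[...,0]>100)&(hsv[...,0]<125)&(hsv[...,1]>150);m[:215]=0;m[258:]=0;m[:,130:135]&=True
P=C[m]; P=P[(P[:,1]>100)&(P[:,1]<330)]; k=cv2.fitLine(P[:,:2].astype(np.float32),cv2.DIST_HUBER,0,.01,.01).ravel(); print("axle",len(P),k,np.degrees(np.arctan2(k[1],k[0])))
# blue frame side rails / deck edge
m=(abs(C[...,2]-18)<5)&(hsv[...,0]>10)&(hsv[...,0]<25); m[:,:240]=0;m[:,340:]=0;m[305:]=0
E=[]
for v in range(20,300,5):
    u=np.nonzero(m[v])[0]
    if len(u): E.append(at(f,u.max()+.5,v,18)[:2])
k=cv2.fitLine(np.array(E,np.float32),cv2.DIST_HUBER,0,.01,.01).ravel(); print("deck edge",len(E),k,np.degrees(np.arctan2(k[1],k[0])))
E
```

```text
hole top [516.2  10.9 111. ] scene [515.8  12.2 111. ]
tri hole [516.3  11.4 111.6]
top 96 44 [ 500.8 -236.2   87.7] [ 495.7 -243.8   85. ] [ 507.2 -228.6   90.9]
 px 406.02272727272725 261.3636363636364 on z88 [ 500.8 -236.2   88. ]
 ring 139 [ 475.  -233.8   62.5]
 ring z60 hull [ 475.1 -234.1] ((476.57525634765625, -234.9147491455078), (43.18872833251953, 47.275508880615234), 82.82025146484375)
scene 82 26 [ 500.2 -237.7   88. ] [ 494.3 -243.9   85.8] [ 506.1 -231.2   89.4]
 px 247.0 252.46153846153845 on z88 [ 500.3 -237.7   88. ]
 ring 93 [ 474.8 -235.5   62.6]
 ring z60 hull [ 472.1 -235.5] ((473.9066467285156, -236.02650451660156), (43.097923278808594, 58.751949310302734), 85.23056030273438)
axle 1779 [9.8310634e-02 9.9515575e-01 5.3404663e+02 2.1503706e+02] 84.3581
deck edge 56 [ 9.9549544e-01 -9.4809674e-02  7.1407239e+02 -3.3349373e+01] -5.4403653
```

```bash

python3 -m inch '[[0,0,0,-0.82,-0.965,0,0.5],[0,0,0,-0.82,-0.965,0,0.5],[0,0,0,-0.82,-0.965,0,0.5],[0,0,0,-0.82,-0.965,0,0.5],[0,0,0,-0.82,-0.965,0,0.5],[0,0,0,-0.82,-0.965,0,0.5],[0,0,0,-0.82,-0.965,0,0.5],[0,0,0,-0.82,-0.965,0,0.5]]' 40
python3 -m inch '[[0,0,0,-0.82,-0.965,0,0.5],[0,0,0,-0.82,-0.965,0,0.5],[0,0,0,-0.82,-0.965,0,0.5],[0,0,0,-0.82,-0.965,0,0.5],[0,0,0,-0.82,-0.965,0,0.5],[0,0,0,-0.82,-0.965,0,0.5],[0,0,0,-0.82,-0.965,0,0.5],[0,0,0,-0.82,-0.965,0,0.5]]'
```

```text
clock: 0.77
eef_pos: [317.2, 334.4, 253.1]
tcp_rot: [-3.141, -0.0, 2.748]
contact_force: [0.7, -0.7, -0.8]
opening: 0.498
grasp_force: 0.0
clock: 1.43
eef_pos: [394.6, 93.3, 253.3]
tcp_rot: [3.142, 0.0, 2.748]
contact_force: [1.0, 0.2, -0.4]
opening: 0.5
grasp_force: 0.0
```

```bash

python3 -m inch '[[0,0,0,-0.82,-0.965,0,0.5],[0,0,0,-0.82,-0.965,0,0.5],[0,0,0,-0.82,-0.965,0,0.5],[0,0,0,-0.82,-0.965,0,0.5],[0,0,0,-0.82,-0.965,0,0.5],[0,0,0,-0.82,-0.965,0,0.5],[0,0,0,-0.82,-0.965,0,0.5],[0,0,0,-0.82,-0.965,0,0.5]]'
python3 -m inch '[[0,0,0,-0.82,-0.965,0,0.5],[0,0,0,-0.82,-0.965,0,0.5],[0,0,0,-0.82,-0.965,0,0.5],[0,0,0.0376,0,0,0,0.5],[0,0,0.0376,0,0,0,0.5],[0,0,0.0376,0,0,0,0.5],[0,0,0.0376,0,0,0,0.5],[0,0,0.0376,0,0,0,0.5]]'
python3 -m inch '[[0,0,0.0376,0,0,0,0.5],[0,0,0.0376,0,0,0,0.5],[0,0,0.0376,0,0,0,0.5],[0,0,0.0376,0,0,0,0.5],[0,0,0.0376,0,0,0,0.5],[0,0,0.0376,0,0,0,0.5],[0,0,0.0376,0,0,0,0.5],[0,0,0.0376,0,0,0,0.5]]'
python3 -m inch '[[0,0,0.0376,0,0,0,0.5],[0,0,0.0376,0,0,0,0.5],[0,0,0.0376,0,0,0,0.5],[0,0,0.0376,0,0,0,0.5],[0,0,0.0376,0,0,0,0.5],[0,0,0.0376,0,0,0,0.5],[0,0,0.0376,0,0,0,0.5],[0,0,0.0376,0,0,0,0.5]]'
python3 -m inch '[[0,0,0.0376,0,0,0,0.5],[0,0,0.0376,0,0,0,0.5],[0,0,0.0376,0,0,0,0.5],[0,0,0,0,0,0,0.5],[0,0,0,0,0,0,0.5]]'
```

```text
clock: 2.1
eef_pos: [472.0, -148.0, 253.1]
tcp_rot: [3.142, -0.0, 2.747]
contact_force: [0.7, 1.3, 0.4]
opening: 0.502
grasp_force: 0.0
clock: 2.77
eef_pos: [500.7, -236.7, 252.8]
tcp_rot: [-3.141, -0.001, 2.151]
contact_force: [0.6, -0.4, 0.3]
opening: 0.503
grasp_force: 0.0
clock: 3.43
eef_pos: [500.8, -236.6, 253.0]
tcp_rot: [-3.141, -0.0, 1.206]
contact_force: [-0.2, -0.0, -0.4]
opening: 0.498
grasp_force: 0.0
clock: 4.1
eef_pos: [500.8, -236.6, 252.9]
tcp_rot: [-3.141, 0.001, 0.261]
contact_force: [-0.2, 0.3, -0.2]
opening: 0.503
grasp_force: 0.0
clock: 4.52
eef_pos: [500.8, -236.7, 253.1]
tcp_rot: [-3.141, 0.0, -0.083]
contact_force: [0.4, -0.1, 0.3]
opening: 0.499
grasp_force: 0.0
```

```bash

python3 -m inch '[[0,0,0,0,0,1,0.5],[0,0,0,0,0,1,0.5],[0,0,0,0,0,1,0.5],[0,0,0,0,0,1,0.5],[0,0,0,0,0,1,0.5],[0,0,0,0,0,0.8,0.5],[0,0,0,0,0,0.8,0.5],[0,0,0,0,0,0,0.5]]' 40
python3 -m inch '[[0,0,0,0,0,0,0.7],[0,0,0,0,0,0,0.75],[0,0,0,0,0,0,0.8],[0,0,0,0,0,0,0.85],[0,0,0,0,0,0,1],[0,0,0,0,0,0,1],[0,0,0,0,0,0,1],[0,0,0,0,0,0,1]]' 40
```

```text
clock: 5.18
eef_pos: [498.7, -235.7, 84.8]
tcp_rot: [-3.14, 0.006, -0.083]
contact_force: [-1.5, 0.7, -0.8]
opening: 0.502
grasp_force: 0.0
clock: 5.85
eef_pos: [502.0, -237.2, 89.8]
tcp_rot: [3.141, -0.002, -0.087]
contact_force: [-1.0, 0.5, 7.5]
opening: 0.173
grasp_force: 40.1
```

```bash
python3 - <<'E'
from h import *
f=grab("top"); a=cv2.resize(f["pixels"][200:320,350:500],None,fx=4,fy=4,interpolation=cv2.INTER_CUBIC)[:480,:560]
g=grab("scene"); 
b=cv2.resize(g["pixels"][190:310,180:300],None,fx=4,fy=4,interpolation=cv2.INTER_CUBIC)[:480,:]
save('grip',cv2.resize(np.hstack([a,b]),None,fx=.76,fy=.76)); print(r.sense()["contact_force"],r.sense()["wrist_torque"])
E
```

```text
[-0.57524789  0.91286089  6.75189823] [ 0.08044623  0.14690964 -0.02435781]
```

View pics/grip.png

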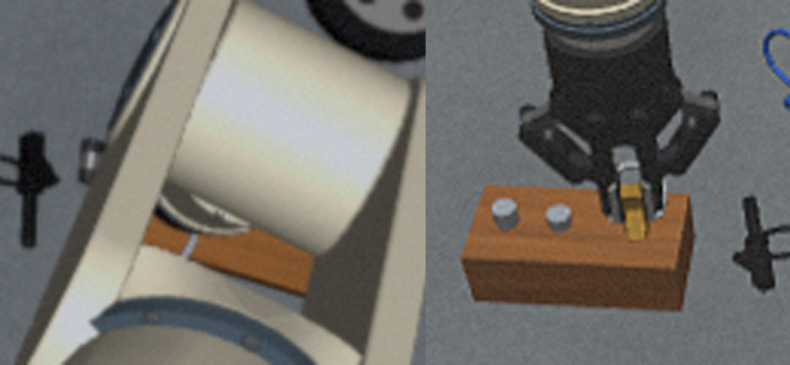

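The scene crop shows the fingers closed on the brass head, opening about 15 mm, with the clevis pins untouched. The black look-alike is clear of the fingers. Lifting.

```bash

python3 -m inch '[[0,0,0,0,0,-0.4,1],[0,0,0,0,0,-0.6,1],[0,0,0,0,0,-0.8,1],[0,0,0,0,0,-0.8,1],[0,0,0,0,0,-0.8,1],[0,0,0,0,0,-0.8,1],[0,0,0,0,0,-0.8,1],[0,0,0,0,0,0,1]]' 60
python3 -m inch '[[0,0,0,0,0,-1,1],[0,0,0,0,0,0,1],[0,0,0,0,0,0,1],[0,0,0,0,0,0,1]]' 60
```

```text
clock: 6.62
eef_pos: [502.8, -237.6, 218.0]
tcp_rot: [3.139, -0.006, -0.087]
contact_force: [0.8, -1.4, -1.3]
opening: 0.171
grasp_force: 59.4
clock: 6.95
eef_pos: [500.6, -236.5, 237.6]
tcp_rot: [-3.141, 0.001, -0.087]
contact_force: [-0.9, 0.9, -1.6]
opening: 0.169
grasp_force: 59.4
```

```bash

python3 -m inch '[[0,0,0,-0.025,-0.993,0,1],[0,0,0,-0.025,-0.993,0,1],[0,0,0,-0.025,-0.993,0,1],[0,0,0,-0.025,-0.993,0,1],[0,0,0,-0.025,-0.993,0,1],[0,0,0,-0.025,-0.993,0,1],[0,0,0,-0.025,-0.993,0,1],[0,0,0,-0.025,-0.993,0,1]]' 60
python3 -m inch '[[0,0,0,-0.025,-0.993,0,1],[0,0,0,-0.025,-0.993,0,1],[0,0,-0.0355,0,0,0,1],[0,0,-0.0355,0,0,0,1],[0,0,-0.0355,0,0,0,1],[0,0,-0.0355,0,0,0,1],[0,0,-0.0355,0,0,0,1],[0,0,-0.0355,0,0,0,1]]' 60
python3 -m inch '[[0,0,-0.0355,0,0,0,1],[0,0,-0.0355,0,0,0,1],[0,0,-0.0355,0,0,0,1],[0,0,-0.0355,0,0,0,1],[0,0,-0.0355,0,0,0,1],[0,0,-0.0355,0,0,0,1],[0,0,-0.0355,0,0,0,1],[0,0,-0.0355,0,0,0,1]]' 60
python3 -m inch '[[0,0,0,0,0,0.5,1],[0,0,0,0,0,0.5,1],[0,0,0,0,0,0.5,1],[0,0,0,0,0,0,1],[0,0,0,0,0,0,1],[0,0,0,0,0,0,1]]' 60
python3 - <<'E'
from h import *
f=grab("top"); a=cv2.resize(f["pixels"][190:310,210:330],None,fx=4,fy=4,interpolation=cv2.INTER_CUBIC)[:400]
g=grab("scene"); 
b=cv2.resize(g["pixels"][140:270,320:440],None,fx=5,fy=5,interpolation=cv2.INTER_CUBIC)[:600]
o=np.zeros((600,800,3),np.uint8); o[:b.shape[0],:500]=b[:,:500]; o[:300,500:]=cv2.resize(a,None,fx=.75,fy=.75)[:300,30:330]
save('above',o); s=r.sense();print(s["eef_pos"],s["tcp_rot"],s["contact_force"],s["wrist_torque"])
E
```

```text
clock: 7.62
eef_pos: [512.5, -37.2, 236.9]
tcp_rot: [3.142, 0.002, -0.087]
contact_force: [0.2, -0.4, -0.7]
opening: 0.168
grasp_force: 59.4
clock: 8.28
eef_pos: [515.6, 11.2, 236.8]
tcp_rot: [-3.14, 0.002, 0.588]
contact_force: [0.0, -0.2, -1.0]
opening: 0.171
grasp_force: 59.4
clock: 8.95
eef_pos: [515.6, 11.1, 236.8]
tcp_rot: [-3.139, 0.0, 1.48]
contact_force: [-0.2, -0.4, -1.4]
opening: 0.17
grasp_force: 59.4
clock: 9.45
eef_pos: [516.3, 11.1, 200.7]
tcp_rot: [-3.141, 0.0, 1.474]
contact_force: [-0.1, -0.3, -0.5]
opening: 0.17
grasp_force: 59.4
[516.77478236  11.12744444 201.29010763] [ 3.14080255e+00 -6.79802852e-05  1.47420685e+00] [-0.57676588 -0.47386756 -0.23021507] [ 0.06476396 -0.01706906 -0.03232389]
```

View pics/above.png

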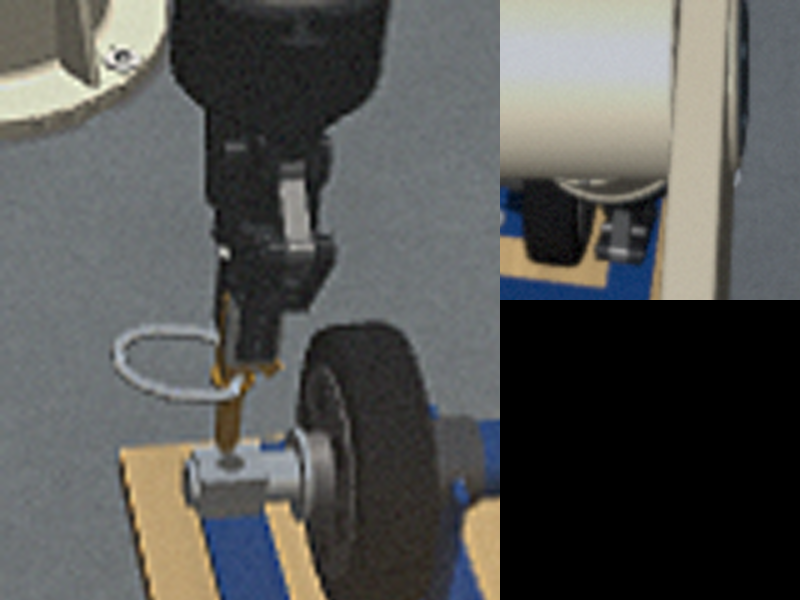

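The scene crop shows the pin gripped with its ring pointing off the axle end. Its point is at crop (227,448), px (365.4,229.6), just above the hole at crop (232,462), px (366.4,232.4).

```bash
python3 - <<'E'
from h import *
g=load("scene"); s=r.sense(); p=s["eef_pos"]
for z in(-76,-60,-45,-40): print(z,((proj(g,p+[0,0,z])[0]-[320,140])*5).round(1))
print("hole",((proj(g,[516,11.4,111])[0]-[320,140])*5).round(1))
for d in([1,0,0],[0,1,0],[0,0,1]): print(d,((proj(g,p+[0,0,-76]+np.array(d)*5)[0]-proj(g,p+[0,0,-76])[0])).round(2)) # px(crop) per mm
# shank axis by brass pixels
hsv=cv2.cvtColor(g["pixels"],cv2.COLOR_RGB2HSV)
br=(hsv[...,0]>12)&(hsv[...,0]<32)&(hsv[...,1]>140)&(hsv[...,2]<215); 
for v in range(213,233):
    u=np.nonzero(br[v,355:385])[0]+355
    print(v,(v-140)*5,u.tolist(),end=' | ')
E
```

```text
-76 [231.9 439.6]
-60 [235.  411.1]
-45 [237.9 383.8]
-40 [238.9 374.6]
hole [229.4 463. ]
[1, 0, 0] [0.67 1.64]
[0, 1, 0] [ 2.32 -0.34]
[0, 0, 1] [ 0.19 -1.76]
213 365 [363, 372, 374] | 214 370 [363, 365, 366, 369, 373] | 215 375 [363, 364, 365, 369, 370] | 216 380 [363, 364, 365, 369] | 217 385 [368, 369] | 218 390 [368] | 219 395 [] | 220 400 [365, 366, 367] | 221 405 [365, 366, 367] | 222 410 [364, 365, 367] | 223 415 [367] | 224 420 [364, 366, 367] | 225 425 [363, 367] | 226 430 [363] | 227 435 [363, 366] | 228 440 [364, 365, 366] | 229 445 [364] | 230 450 [] | 231 455 [] | 232 460 [] |
```

```bash

python3 -m inch '[[0,0,0,0.116,-0.044,0,1],[0,0,0,0,0,0.16,1],[0,0,0,0,0,0.16,1],[0,0,0,0,0,0,1],[0,0,0,0,0,0,1]]' 60
python3 -m inch '[[0,0,0,0,0,0.06,1],[0,0,0,0,0,0.06,1],[0,0,0,0,0,0.06,1],[0,0,0,0,0,0,1],[0,0,0,0,0,0,1]]' 60
python3 -m inch '[[0,0,0,0,0,0.06,1],[0,0,0,0,0,0.06,1],[0,0,0,0,0,0,1],[0,0,0,0,0,0,1]]' 60
```

```text
clock: 9.97
eef_pos: [515.3, 14.1, 192.4]
tcp_rot: [-3.141, 0.0, 1.474]
contact_force: [0.4, -0.4, -1.1]
opening: 0.17
grasp_force: 59.4
clock: 10.38
eef_pos: [515.4, 14.1, 188.1]
tcp_rot: [-3.141, 0.0, 1.474]
contact_force: [-0.0, -0.0, -0.6]
opening: 0.171
grasp_force: 59.5
clock: 10.72
eef_pos: [515.3, 14.2, 185.0]
tcp_rot: [-3.141, -0.0, 1.474]
contact_force: [-1.2, 1.1, -1.5]
opening: 0.169
grasp_force: 59.4
```

```bash

python3 -m inch '[[0,0,0,0,0,0.04,1],[0,0,0,0,0,0.04,1],[0,0,0,0,0,0,1],[0,0,0,0,0,0,1]]' 60
python3 -m inch '[[0,0,0,0,0,0.04,1],[0,0,0,0,0,0.04,1],[0,0,0,0,0,0,1],[0,0,0,0,0,0,1]]' 60
```

```text
clock: 11.05
eef_pos: [515.3, 14.1, 183.1]
tcp_rot: [-3.141, 0.0, 1.474]
contact_force: [-2.9, 0.9, -1.0]
opening: 0.169
grasp_force: 59.4
clock: 11.38
eef_pos: [515.3, 14.2, 181.1]
tcp_rot: [-3.141, 0.0, 1.474]
contact_force: [-4.1, 1.6, -0.9]
opening: 0.168
grasp_force: 59.5
```

No vertical force, only a side force of -4 N in x. The tip is in the hole and the hole lies slightly towards -x, so I'll ease that way while lowering.

```bash

python3 -m inch '[[0,0,0,0.016,-0.03,0,1],[0,0,0,0,0,0,1],[0,0,0,0,0,0,1]]' 60
python3 -m inch '[[0,0,0,0,0,0.06,1],[0,0,0,0,0,0.06,1],[0,0,0,0,0,0,1],[0,0,0,0,0,0,1]]' 60
```

```text
clock: 11.63
eef_pos: [515.1, 14.5, 181.3]
tcp_rot: [3.141, 0.0, 1.474]
contact_force: [-1.2, 1.2, -1.2]
opening: 0.167
grasp_force: 59.3
clock: 11.97
eef_pos: [515.1, 14.5, 178.2]
tcp_rot: [3.141, 0.0, 1.474]
contact_force: [-0.7, 0.6, -2.2]
opening: 0.167
grasp_force: 59.4
```

```bash

python3 -m inch '[[0,0,0,0.008,-0.008,0.08,1],[0,0,0,0,0,0.08,1],[0,0,0,0,0,0.08,1],[0,0,0,0,0,0,1],[0,0,0,0,0,0,1]]' 60
python3 -m inch '[[0,0,0,0,0,0.08,1],[0,0,0,0,0,0.08,1],[0,0,0,0,0,0.08,1],[0,0,0,0,0,0,1],[0,0,0,0,0,0,1]]' 60
python3 -m inch '[[0,0,0,0,0,0.08,1],[0,0,0,0,0,0.08,1],[0,0,0,0,0,0,1],[0,0,0,0,0,0,1]]' 60
```

```text
clock: 12.38
eef_pos: [514.8, 14.8, 172.1]
tcp_rot: [3.141, 0.0, 1.474]
contact_force: [-0.1, -0.7, -0.2]
opening: 0.169
grasp_force: 59.4
clock: 12.8
eef_pos: [514.6, 14.8, 166.1]
tcp_rot: [-3.141, 0.0, 1.474]
contact_force: [0.0, 0.7, -0.6]
opening: 0.167
grasp_force: 59.4
clock: 13.13
eef_pos: [514.6, 14.8, 162.1]
tcp_rot: [-3.141, 0.0, 1.474]
contact_force: [-0.1, -0.6, -0.3]
opening: 0.166
grasp_force: 59.4
```

Sliding freely. Lowering gently to the seat, expected near z 150–153.

```bash

python3 -m inch '[[0,0,0,0,0,0.08,1],[0,0,0,0,0,0.08,1],[0,0,0,0,0,0.08,1],[0,0,0,0,0,0,1],[0,0,0,0,0,0,1]]' 60
python3 -m inch '[[0,0,0,0,0,0.04,1],[0,0,0,0,0,0.04,1],[0,0,0,0,0,0,1],[0,0,0,0,0,0,1]]' 60
python3 -m inch '[[0,0,0,0,0,0.04,1],[0,0,0,0,0,0.04,1],[0,0,0,0,0,0,1],[0,0,0,0,0,0,1]]' 60
```

```text
clock: 13.55
eef_pos: [514.6, 14.8, 156.1]
tcp_rot: [-3.141, 0.0, 1.474]
contact_force: [0.3, -0.1, -1.4]
opening: 0.169
grasp_force: 59.4
clock: 13.88
eef_pos: [514.7, 14.8, 154.2]
tcp_rot: [-3.141, 0.0, 1.474]
contact_force: [0.5, -0.0, -0.8]
opening: 0.172
grasp_force: 59.4
clock: 14.22
eef_pos: [514.9, 14.8, 152.8]
tcp_rot: [3.141, -0.0, 1.474]
contact_force: [-1.4, -0.7, 6.2]
opening: 0.17
grasp_force: 60.3
```

```bash

python3 -m inch '[[0,0,0,0,0,0.04,1],[0,0,0,0,0,0,1],[0,0,0,0,0,0,1]]' 60
python3 - <<'E'
from h import *
g=grab("scene"); b=cv2.resize(g["pixels"][160:260,330:450],None,fx=5,fy=5,interpolation=cv2.INTER_CUBIC)
save('seat',b); s=r.sense();print(s["eef_pos"],s["contact_force"])
E
```

```text
clock: 14.47
eef_pos: [514.9, 14.8, 152.7]
tcp_rot: [3.141, -0.0, 1.474]
contact_force: [-5.4, 0.1, 15.9]
opening: 0.168
grasp_force: 61.7
[514.98579521  14.82861579 152.74981476] [-5.27557308  0.11931162 17.08193416]
```

View pics/seat.png

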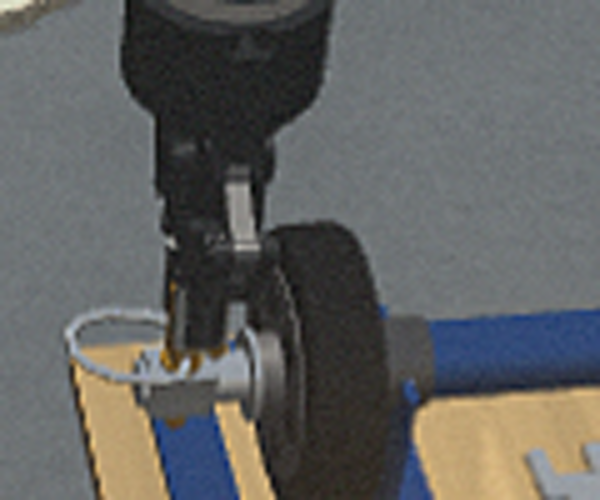

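The crop shows the head seated on the axle, the point showing below it at (178,420) and the ring still open towards the free end at (70,340). I'll relax the press, let go and rise.

```bash

python3 -m inch '[[0,0,0,0,0,-0.03,1],[0,0,0,0,0,-0.02,1],[0,0,0,0,0,0,0.9],[0,0,0,0,0,0,0.6],[0,0,0,0,0,0,0.6],[0,0,0,0,0,0,0.6],[0,0,0,0,0,0,0.6]]' 40
python3 -m inch '[[0,0,0,0,0,-0.2,0.6],[0,0,0,0,0,-0.4,0.6],[0,0,0,0,0,-0.8,0.6],[0,0,0,0,0,-0.8,0.6],[0,0,0,0,0,-0.8,1],[0,0,0,0,0,0,1],[0,0,0,0,0,0,1]]' 40
python3 -m inch '[[0,0,0,-1,0,0,1],[0,0,0,-1,0,0,1],[0,0,0,-1,0,0,1],[0,0,0,-1,0,0,1],[0,0,0,-1,0,0,1],[0,0,0,-1,0,0,1],[0,0,0,0,0,0,1],[0,0,0,0,0,0,1]]' 40
python3 - <<'E'
from h import *
g=grab("scene"); b=cv2.resize(g["pixels"][190:250,320:420],None,fx=8,fy=8,interpolation=cv2.INTER_CUBIC)
save('ring',b); f=grab("top"); save('ringtop',cv2.resize(f["pixels"][225:275,240:310],None,fx=8,fy=8,interpolation=cv2.INTER_CUBIC))
s=r.sense();print(s["eef_pos"],s["contact_force"],s["qpos"])
E
```

```text
clock: 15.1
eef_pos: [514.7, 14.8, 152.3]
tcp_rot: [-3.141, 0.0, 1.474]
contact_force: [0.1, 0.4, 0.2]
opening: 0.398
grasp_force: 0.0
clock: 15.68
eef_pos: [515.6, 14.8, 229.3]
tcp_rot: [3.138, -0.0, 1.474]
contact_force: [-0.4, 0.4, -0.5]
opening: 0.001
grasp_force: 0.0
clock: 16.35
eef_pos: [499.5, -135.3, 226.7]
tcp_rot: [-3.14, -0.0, 1.472]
contact_force: [-0.6, -0.5, -0.2]
opening: -0.001
grasp_force: 0.0
[ 499.83278218 -133.94586295  226.95023056] [ 0.46029051  1.05495229 -0.53956893] [-2.64937877e-01  2.15805237e-01  1.88729388e+00  3.92518604e-04
  1.03974721e+00 -1.68167944e-01]
```

View pics/ring.png

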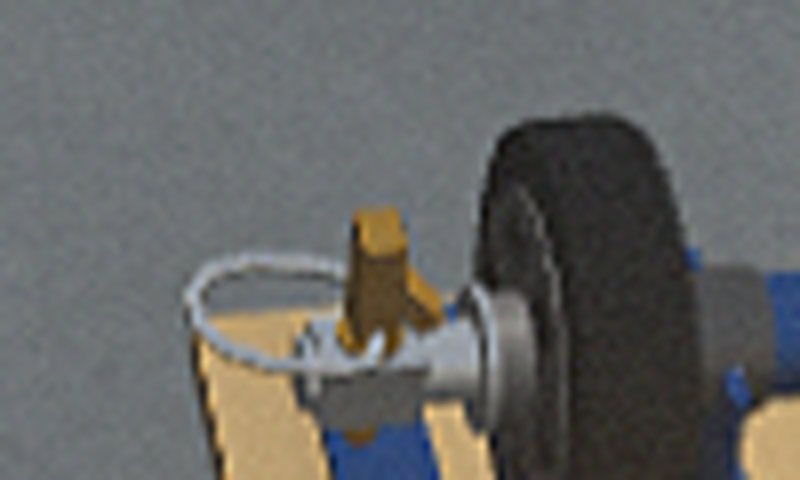

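View pics/ringtop.png

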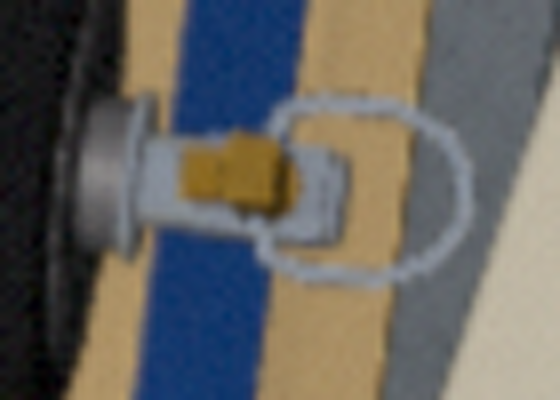

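The pin is seated and released, and the ring is still open. In the top crop the outer bar's middle is at (466,198). In the scene crop its end is at (193,298). The ring's centre line runs along the axle.

```bash
python3 - <<'E'
from h import *
f=load("top");g=load("scene")
print("end top",at(f,297.8,249.4,127).round(1),"scene",at(g,343.8,226.7,127).round(1))
print("head top",at(f,271.4,246.1,151).round(1),"scene",at(g,320+(380-3.5)/8,190+(232-3.5)/8,151).round(1))
C=cloud(f); P=[C[v,u] for v in range(246,254) for u in range(295,301)]; P=np.array(P); print(P[P[:,2]>100].round(1))
d=np.array([-.0967,-.9953,0])
e=np.array([514.9,12.4,119]); print("expected end",e+46.8*d+[0,0,8])
E
```

```text
end top [513.8 -35.2 127. ] scene [505.5 -34.3 127. ]
head top [516.   10.5 151. ] scene [516.2  10.6 151. ]
[[519.7 -33.6 128.6]
 [519.9 -35.4 127.9]
 [520.3 -37.1 124. ]
 [517.8 -33.8 129.8]
 [517.9 -35.5 129.1]
 [516.1 -33.8 129.1]
 [515.9 -35.7 131.6]
 [514.3 -33.8 128.3]
 [514.3 -35.6 129. ]
 [512.5 -33.9 128.1]
 [512.6 -35.7 128.4]
 [510.3 -34.1 132.7]
 [510.5 -35.9 131.7]
 [508.8 -32.2 129.4]
 [508.9 -34.  128.8]
 [509.  -35.8 127.7]
 [506.9 -32.3 130.2]
 [506.9 -34.1 130.5]
 [507.1 -35.9 129.1]]
expected end [510.37444 -34.18004 127.     ]
```

```bash

python3 -m inch '[[0,0,0,0.82,0.008,0,1],[0,0,0,0.82,0.008,0,1],[0,0,0,0.82,0.008,0,1],[0,0,0,0.82,0.008,0,1],[0,0,0,0.82,0.008,0,1],[0,0,0,0,0,0,1],[0,0,0,0,0,0,1]]' 40
python3 -m inch '[[0,0.0278,0,0,0,0,1],[0,0.0278,0,0,0,0,1],[0,0.0278,0,0,0,0,1],[0,0,0,-0.171,0,0.637,1],[0,0,0,-0.171,0,0.637,1],[0,0,0,-0.171,0,0.637,1],[0,0,0,-0.171,0,0.637,1],[0,0,0,0,0,0,1]]' 40
python3 -m inch '[[0,0,0,0,0,0,1],[0,0,0,0,0,0,1]]' 40
python3 - <<'E'
from h import *
from scipy.spatial.transform import Rotation as R
g=grab("scene"); save('press',cv2.resize(g["pixels"][170:260,310:430],None,fx=6,fy=6,interpolation=cv2.INTER_CUBIC))
s=r.sense();M=R.from_euler('xyz',s["tcp_rot"]).as_matrix();print(s["eef_pos"],s["contact_force"],M.round(3).tolist(),"tip",s["eef_pos"]+22*M[:,2])
E
```

```text
clock: 17.03
eef_pos: [510.9, -30.9, 227.3]
tcp_rot: [-3.141, -0.0, 1.478]
contact_force: [0.4, -0.8, 0.2]
opening: 0.002
grasp_force: 0.0
clock: 17.7
eef_pos: [509.1, -32.7, 158.8]
tcp_rot: [-3.137, -0.262, 1.473]
contact_force: [-1.1, -0.0, -0.1]
opening: -0.002
grasp_force: 0.0
clock: 17.87
eef_pos: [511.5, -32.8, 162.3]
tcp_rot: [3.141, -0.262, 1.474]
contact_force: [0.3, -0.2, 0.5]
opening: 0.0
grasp_force: 0.0
[511.67655866 -32.78430402 162.55736375] [0.23224652 0.54153695 0.364111  ] [[0.093, 0.995, 0.026], [0.961, -0.096, 0.258], [0.259, 0.001, -0.966]] tip [512.25416435 -27.11837046 141.30733861]
```

View pics/press.png

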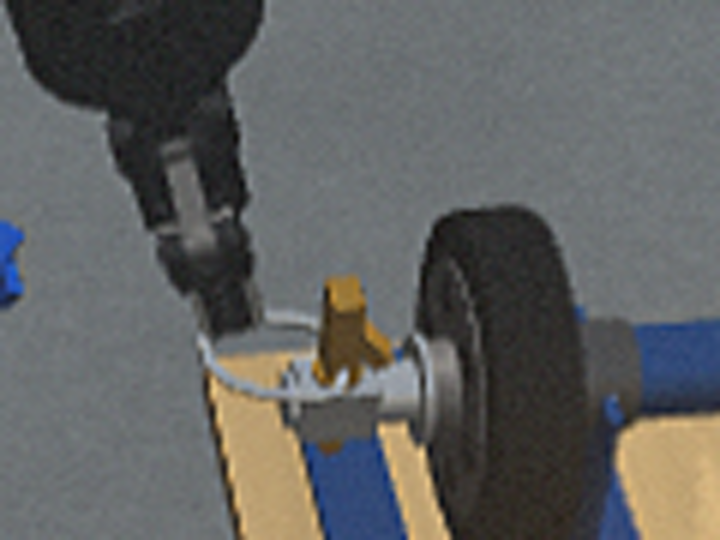

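The fingertip at crop (205–260,330) hangs just above the ring's outer bar at (205,345). I'll move slightly outward, then press down in small steps.

```bash

python3 -m inch '[[0,0,0,-0.097,0,-0.026,1],[0,0,0,-0.031,0,0.116,1],[0,0,0,-0.031,0,0.116,1],[0,0,0,-0.031,0,0.116,1],[0,0,0,-0.031,0,0.116,1],[0,0,0,0,0,0,1],[0,0,0,0,0,0,1]]' 40
python3 -m inch '[[0,0,0,-0.031,0,0.116,1],[0,0,0,-0.031,0,0.116,1],[0,0,0,-0.031,0,0.116,1],[0,0,0,-0.031,0,0.116,1],[0,0,0,0,0,0,1],[0,0,0,0,0,0,1]]' 40
```

```text
clock: 18.5
eef_pos: [511.0, -35.4, 149.5]
tcp_rot: [3.141, -0.261, 1.474]
contact_force: [-0.8, -3.8, 3.0]
opening: -0.001
grasp_force: 2.0
clock: 19.0
eef_pos: [510.7, -34.9, 137.3]
tcp_rot: [-3.141, -0.262, 1.474]
contact_force: [-0.1, -2.1, 1.1]
opening: 0.002
grasp_force: 1.1
```

```bash

python3 -m inch '[[0,0,0,-0.031,0,0.116,1],[0,0,0,-0.031,0,0.116,1],[0,0,0,-0.012,0,0.121,1],[0,0,0,-0.012,0,0.121,1],[0,0,0,0,0,0,1],[0,0,0,0,0,0,1]]' 40
python3 - <<'E'
from h import *
g=grab("scene"); C=cloud(g); hsv=cv2.cvtColor(g["pixels"],cv2.COLOR_RGB2HSV)
m=(hsv[...,1]<70)&(hsv[...,2]>140); m[:200]=0;m[270:]=0;m[:,:325]=0;m[:,373:]=0
for v in range(215,262,2): 
    u=np.nonzero(m[v])[0]; print(v,u.tolist()) if len(u) else None
P=C[m];print(P[(P[:,2]>40)&(P[:,1]<2)].round(0).tolist()[::3])
E
```

```text
clock: 19.5
eef_pos: [510.7, -33.9, 125.2]
tcp_rot: [-3.141, -0.262, 1.474]
contact_force: [-0.8, 0.8, 1.2]
opening: 0.001
grasp_force: 0.6
223 [361]
225 [356, 357, 358, 359]
227 [351, 352, 353]
229 [359, 360, 361, 370]
231 [359, 360, 370, 371, 372]
233 [358, 360, 361, 366, 370, 371, 372]
235 [358, 360, 361, 362, 363, 365, 366, 368, 369, 370, 371]
237 [359, 362, 363, 364]
239 [346, 355, 356, 357, 358, 359, 360]
241 [347, 348, 349, 350, 351, 352, 353, 354, 355]
[[494.0, -4.0, 116.0], [498.0, 1.0, 118.0], [497.0, -5.0, 116.0], [494.0, -11.0, 111.0], [506.0, -1.0, 111.0], [511.0, -0.0, 113.0], [515.0, -5.0, 112.0], [517.0, -6.0, 111.0], [518.0, -6.0, 110.0], [523.0, 1.0, 113.0], [522.0, -5.0, 107.0], [535.0, 1.0, 119.0], [534.0, -4.0, 115.0], [532.0, -10.0, 113.0], [520.0, -34.0, 102.0], [532.0, -17.0, 111.0], [524.0, -31.0, 103.0], [529.0, -26.0, 107.0], [532.0, -20.0, 108.0]]
```

The ring is following: its bar is now at about z 102. Continuing down and inward.

```bash

python3 -m inch '[[0,0,0,-0.008,0,0.121,1],[0,0,0,-0.008,0,0.121,1],[0,0,0,0.004,0,0.125,1],[0,0,0,0.004,0,0.125,1],[0,0,0,0,0,0,1],[0,0,0,0,0,0,1]]' 40
python3 -m inch '[[0,0,0,0.004,0,0.125,1],[0,0,0,0.004,0,0.125,1],[0,0,0,0.01,0,0.125,1],[0,0,0,0.01,0,0.125,1],[0,0,0,0,0,0,1],[0,0,0,0,0,0,1]]' 40
python3 - <<'E'
from h import *
g=grab("scene"); C=cloud(g); hsv=cv2.cvtColor(g["pixels"],cv2.COLOR_RGB2HSV)
m=(hsv[...,1]<70)&(hsv[...,2]>130); m[:200]=0;m[290:]=0;m[:,:325]=0;m[:,376:]=0
P=C[m];print(P[(P[:,2]>40)&(P[:,2]<105)&(P[:,1]<15)].round(0).tolist())
E
```

```text
clock: 20.05
eef_pos: [510.9, -31.1, 113.2]
tcp_rot: [-3.141, -0.262, 1.474]
contact_force: [-0.5, 0.8, 1.1]
opening: -0.005
grasp_force: 0.1
clock: 20.55
eef_pos: [511.3, -27.2, 101.3]
tcp_rot: [-3.141, -0.262, 1.474]
contact_force: [0.3, -0.8, 0.0]
opening: 0.002
grasp_force: 0.0
[[494.0, 3.0, 102.0], [500.0, -6.0, 83.0], [501.0, -6.0, 81.0], [502.0, -4.0, 82.0], [502.0, -6.0, 79.0], [506.0, -6.0, 83.0], [507.0, -8.0, 82.0], [505.0, -5.0, 79.0], [508.0, -8.0, 79.0], [507.0, -6.0, 78.0], [507.0, -8.0, 75.0], [510.0, -6.0, 78.0], [513.0, -9.0, 78.0], [513.0, -7.0, 78.0], [517.0, -11.0, 80.0], [515.0, -8.0, 77.0], [517.0, -10.0, 76.0], [517.0, -8.0, 76.0], [527.0, -9.0, 83.0]]
```

The force is gone, so it may have snapped. Backing off outward and up, then looking.

```bash

python3 -m inch '[[0,0,0,-0.5,0,0,1],[0,0,0,-1,0,0,1],[0,0,0,-1,0,-0.5,1],[0,0,0,-0.8,0,-1,1],[0,0,0,-0.8,0,-1,1],[0,0,0,-0.8,0,-1,1],[0,0,0,0,0,0,1],[0,0,0,0,0,0,1]]' 40
python3 - <<'E'
from h import *
g=grab("scene"); f=grab("top")
a=cv2.resize(g["pixels"][195:265,335:410],None,fx=6,fy=6,interpolation=cv2.INTER_CUBIC); b=cv2.resize(f["pixels"][220:280,245:300],None,fx=6,fy=6,interpolation=cv2.INTER_CUBIC)
o=np.zeros((420,780,3),np.uint8); o[:,:450]=a; o[:360,450:]=b; save('final',o); s=r.sense();print(s["eef_pos"],s["contact_force"])
E
```

```text
clock: 21.27
eef_pos: [498.4, -169.6, 155.3]
tcp_rot: [3.139, -0.261, 1.472]
contact_force: [0.6, 0.8, -0.4]
opening: 0.001
grasp_force: 0.0
[ 497.39271248 -167.38894926  153.90958688] [ 0.34483243  0.21709786 -0.14369907]
```

View pics/final.png

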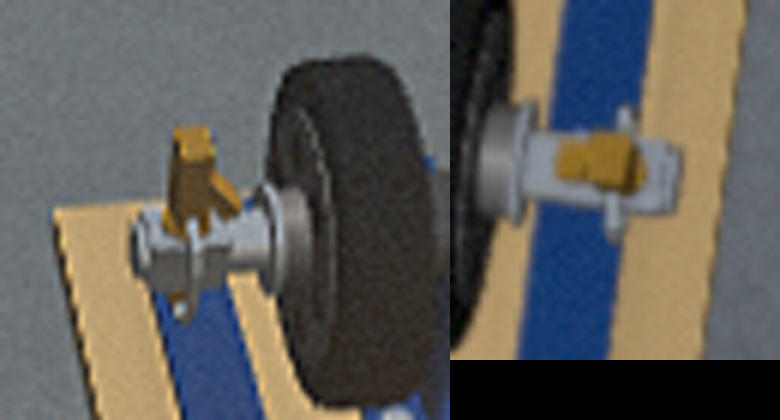

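The ring now hangs straight down beside the axle: scene crop (192,230) to (182,310), edge-on at (620,115–235) in the top crop. It closes round the point, the head is seated and upright, and the arm is clear.

```bash
python3 -c "
from rig import r
print(r.sense()['clock'], r.sign_off())"
```

```text
the job is handed in; nothing more can be done
21.3667 None
```

The linchpin is fully seated in the free axle end with its ring shut around the point, and the job was handed in at 21.4 s; the last pictures confirm this, but sign-off gave no verdict.

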